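# Check the probe well of a block heater with the gauge rod

## Robot

A 7-joint arm with a two-finger parallel gripper is mounted at the origin on the work surface. World frame = base frame: x ahead of the robot, y to its left, z up, the work surface at z = 0. Lengths are in m, angles in rad, forces in N, time in s.
With the tool pointing down it reaches from about 0.4 to 0.9 m from the base axis. Payload 5.5 kg.
Tool frame: the origin (TCP) lies at the very end of the fingers, on their centre line; the grasp point (between the pads) lies 19 mm behind it (arm.tcp_to_grasp is the distance from the TCP to the grasp point, in m); z points along the fingers, y is the line along which they close (so a half turn about z gives the same grasp; the last joint's range is limited). The gripper opens to 85 mm and grips with 20 to 120 N. Pads are 22 mm wide; open, the fingers measure 114 mm over their backs; the gripper's body (76 mm by 85 mm) begins 54 mm behind the grasp point. The pads swing forward as they close: fully open they stand 13 mm farther back than shut.
Start: joints at [-1.05, 0.501, -0.427, 1.55, 0.221, 1.138, -0.21], TCP at [0.166, 0.629, 0.231] pointing down, gripper open.
Joint ranges: [-2.88, 2.88], [-0.31, 2.03], [-1.54, 1.56], [0.2, 2.42], [-1.41, 4.55], [0.19, 2.02], [-2.57, 2.57]. Speed limits (rad/s): [2.57, 2.57, 3.14, 3.14, 3.14, 3.14, 3.14].

## Interface

Orientations are given as a rotation vector (axis times angle).
In Python, from bench import arm, monitor, get_image gives the robot as it stands. Calls block until the motion is done:
- arm.movep(position, orientation): joint-space move of the TCP to a pose.
- arm.movel(position, ori=None, v=0.15, f_stop=None): straight line of the TCP; ori=None keeps the orientation; v is the mean speed in m/s. With f_stop (N) it stops when the force on the tool has changed by that much, and returns True; else False.
- arm.move_j(angles): joint-space move.
- arm.move_gripper(opening): opening from 0.0 (shut) to 1.0 (fully open); the grip force is fixed at half the most; returns when the fingers have stopped.
- arm.hold(seconds).
- arm.ik(position, orientation): joint angles nearest the present ones, or None.
- monitor.state(): the state.
- get_image(name): name is "scene" or "top" or "wrist"; returns a dict with "img" (400x640x3 uint8, blue, green, red), "camera_matrix" (3x3 intrinsics, pixels), "T" (4x4, takes a point from camera to world coordinates). Camera axes: x right, y up, looking along -z (the intrinsics and any distortion apply to the point x, -y, -z); pixel columns grow to the right and rows downward; lengths in m; the calibration is good to about 2 mm. A picture is of the moment at which its call begins. There is no depth.
A pose or a line that the arm cannot do raises arm.MotionError and nothing moves.
- arm.close_job(): hands the job in; it is judged then, once.
The state is a dict: "clock": time; "joints": joint angles; "dq": joint speeds; "effort": joint torques, N m; "tool_pos": TCP position; "eef_rot": TCP orientation; "wrist_force": force on the tool from outside, world axes, zero at the start; "ft_torque": the same for the moment, N m; "finger_gap": opening from 0.0 (shut) to 1.0 (fully open); "grasp_force": force on a finger pad.
Only numpy, scipy, OpenCV 4.12 (cv2) and the standard library are available. Lean on these libraries where they do the work, as an engineer would, in place of code of your own. Each camera call takes 0.05 s, during which the arm holds its last target. There are 200 camera calls.

## Task

Take the gauge rod from its cradle and push it down the sloping guide tube of the block heater until its collar is stopped by the tube's rim, then draw it right out again. Present it for reading: hold the rod level, with its tip about 60 mm above the middle of the white reading tile, and finish there still holding it steady in the gripper, touching nothing else. Leave the dishes, bottles, beaker and slide case around it where they stand.

Things in the scene. Friction and masses are not known exactly. Their poses are not given: they have to be found in the camera images.
- gauge_rod: Gauge rod, about 120 g: steel shaft 10 mm in diameter, collar disc 40 mm in diameter, 6 mm thick, black bar handle 14 mm wide (y), 22 mm high (z). Origin on the axis, at the collar's face towards the tip; +x runs along the shaft to the tip (x = 100 mm); handle from x = -86 to -6 mm. It starts level in the cradle, +z up, axis 60 mm above the table, handle free to grip from above at x = -46 mm.
- rod_tip (a point): Centre of the shaft's free end, 100 mm along +x from the rod's origin; axes as the rod's.
- rod_handle (a point): Middle of the handle, on the axis, 46 mm along -x from the rod's origin; axes as the rod's.
- guide_tube: Fixed steel guide tube on the heater's front, rising outwards at 35 degrees above the horizontal. Origin: centre of its open rim, 150 mm above the table; +z points out of the mouth along the axis (the rod goes in along -z). Bore 16 mm in diameter, flared over the last 16 mm to 28 mm; rim 36 mm across; 111 mm deep, so the collar stops on the rim before the shaft reaches the bottom.
- heater: Fixed white block heater, 160 mm (x) by 220 mm (y) by 130 mm high, with a thin bracket under the guide tube. Origin: centre of its underside; its front face, with the tube, looks to its -x, roughly to the robot's right (world -y, within 13 degrees); the tube's rim centre is at x = -179, y = 0, z = 150 mm.
- cradle: Fixed grey cradle for the rod: base 190 x 64 x 12 mm with two forked posts 10 mm thick, at x = +75 mm (under the shaft, 67 mm high) and x = -79 mm (under the handle's end, 59 mm high), open at the top: the rod lifts straight up. Origin: centre of the underside; the rod's tip points to +x and its origin starts 60 mm above the cradle's.
- reading_tile: Fixed square white ceramic tile, 86 mm, with fine black lines, on a dark 96 mm base; its top is 20 mm above the table. The origin is the centre of the underside, on the table.
- dish: Bystander: a closed clear petri dish, 92 mm in diameter, 16 mm high. Origin at the centre of its underside.
- dish_pack: Bystander: two closed petri dishes taped together, 92 mm in diameter, 32 mm high. Origin at the centre of its underside.
- media_bottle: Bystander: amber jar, 70 mm in diameter, 130 mm high. Origin at the centre of its underside.
- reagent_bottle: Bystander: glass bottle, 60 mm in diameter, 120 mm high. Origin at the centre of its underside.
- beaker: Bystander: open glass beaker, 70 mm in diameter, 80 mm high. Origin at the centre of its underside.
- slide_case: Bystander: closed grey slide case, 100 x 70 x 30 mm. Origin at the centre of its underside.
Mind the look-alikes: they are no part of the job. What is shaped like the cradle but yellow is not meant.

How it is judged:
On the way, in this order (a step that is already met when the one before it is completed fails the run):
1. the rod is fully home in the guide tube, its collar stopped by the rim (z of gauge_rod in the frame of guide_tube below 0.004 m and distance between gauge_rod and guide_tube below 0.01 m and angle between the x axis of gauge_rod and the z axis of guide_tube, either way round below 0.14 rad and contact force between gauge_rod and guide_tube above 0.3 N), for 0.1 s.
2. the rod is drawn right out of the tube, held in the gripper (distance between rod_tip and guide_tube above 0.015 m and distance between gauge_rod and guide_tube above 0.09 m and contact force between gauge_rod and guide_tube below 0.1 N and contact force between the fingers and gauge_rod above 2 N), for 0.1 s.
At the end, for the whole second after the job is handed in: The gripper holds the rod at rest; its axis is level within 7 degrees (0.12 rad); its tip is within 25 mm of the middle of the reading tile seen from above and 30 to 100 mm above the tile's top (50 to 120 mm above the table); the rod touches neither the heater, tube, cradle, tile nor any bystander (angle between gauge_rod's own x axis and vertical between 1.4508 and 1.6908 rad and horizontal distance between rod_tip and reading_tile below 0.025 m and height (world z) of rod_tip between 0.05 and 0.12 m and contact force between the fingers and gauge_rod above 2 N and linear speed of gauge_rod below 0.03 m/s and angular speed of gauge_rod below 0.2 rad/s and contact force between gauge_rod and heater below 0.2 N and contact force between gauge_rod and guide_tube below 0.2 N and contact force between gauge_rod and cradle below 0.2 N and contact force between gauge_rod and reading_tile below 0.2 N and contact force between gauge_rod and dish below 0.2 N and contact force between gauge_rod and dish_pack below 0.2 N and contact force between gauge_rod and media_bottle below 0.2 N and contact force between gauge_rod and reagent_bottle below 0.2 N and contact force between gauge_rod and beaker below 0.2 N and contact force between gauge_rod and slide_case below 0.2 N); the arm keeps its last pose, push and grip.
It fails at once if a dish, bottle, the beaker or the slide case is pushed more than 30 mm or tipped over (distance of any of dish, dish_pack, media_bottle, reagent_bottle, beaker, slide_case from where it was at the start of the episode above 0.03 m or angle between any of dish, dish_pack, media_bottle, reagent_bottle, beaker, slide_case's own z axis and vertical above 0.5 rad).
It also fails if it takes over 46 s, if anything falls off the work surface, if the arm or the gripper's body presses on something with over 40 N, if the wrist force passes 120 N, or if a joint passes its speed limit or range.

## Working session

There is one attempt and no reset: what is moved stays moved. The work goes in short steps, each a Python script; the robot and the scene stay as the last script left them, time stands still between calls to the robot, and variables do not carry over. Pictures are saved under pics/ and viewed, at most 10 in all, crops included, and the job is handed in when it is done.

```bash
ls; mkdir -p pics; python3 - <<'E'
from bench import arm, monitor, get_image
import cv2, numpy as np
for n in ("scene","top"):
    d=get_image(n); cv2.imwrite(f"pics/{n}0.png",d["img"]); print(n,d["camera_matrix"].tolist(),np.round(d["T"],4).tolist(),[k for k in d])
s=monitor.state(); print(s["clock"],s["tool_pos"],s["eef_rot"],arm.tcp_to_grasp)
E
```

```text
pics
scene [[393.62289391169634, 0.0, 318.21800157591576], [0.0, 393.62289391169634, 205.19064362019094], [0.0, 0.0, 1.0]] [[0.8665, -0.3988, 0.3, 0.8123], [0.4988, 0.7137, -0.4917, -0.4741], [-0.018, 0.5758, 0.8174, 0.9421], [0.0, 0.0, 0.0, 1.0]] ['img', 'camera_matrix', 'T']
top [[437.3847167387912, 0.0, 317.0945888109692], [0.0, 437.3847167387912, 198.26014232596646], [0.0, 0.0, 1.0]] [[0.0318, 0.9775, -0.2085, 0.2629], [-0.9995, 0.0311, -0.0066, -0.0063], [0.0001, 0.2086, 0.978, 1.285], [0.0, 0.0, 0.0, 1.0]] ['img', 'camera_matrix', 'T']
0.1 [0.16559167 0.62788753 0.23035438] [-4.03686881e-01 -3.11523533e+00  2.77477443e-03] 0.0187
```

View pics/scene0.png

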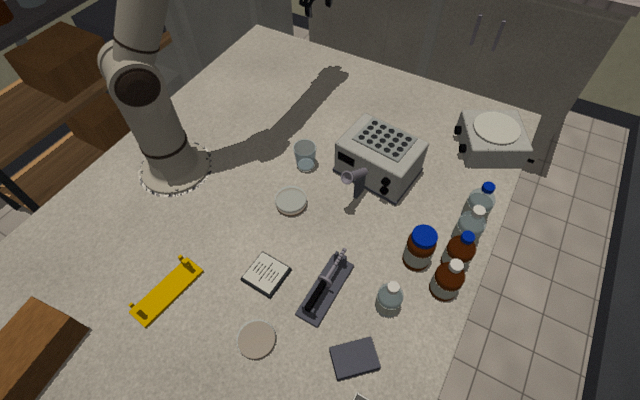

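View pics/top0.png

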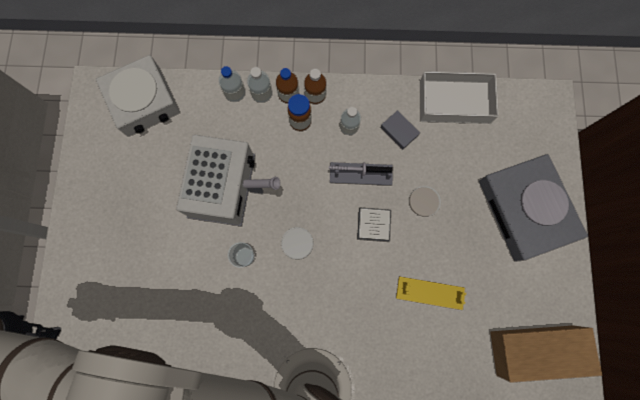

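Scene: the grey cradle with the rod is at scene (325,285) / top (361,173), tip towards the heater. The tube mouth is at scene (348,178) / top (275,184), and the tile at scene (266,273) / top (375,224). 

Look-alikes: the yellow cradle at scene (167,291) / top (431,293), plus a hotplate and a scale. I choose the grey one and check it in one close composite.

```bash
python3 - <<'E'
import cv2, numpy as np
t=cv2.imread("pics/top0.png"); s=cv2.imread("pics/scene0.png")
a=cv2.resize(t[145:205,235:405],None,fx=4.7,fy=4.7,interpolation=cv2.INTER_CUBIC)   # x0=235,y0=145
b=cv2.resize(s[240:335,285:365],None,fx=3.2,fy=3.2,interpolation=cv2.INTER_CUBIC) # x0=285,y0=240
c=cv2.resize(s[155:225,325:425],None,fx=4,fy=4,interpolation=cv2.INTER_CUBIC)
o=np.zeros((600,800,3),np.uint8); o[:a.shape[0],:a.shape[1]]=a[:, :800]
o[290:290+b.shape[0],:b.shape[1]]=b; o[290:290+c.shape[0],300:300+c.shape[1]]=c
cv2.imwrite("pics/crop.png",o)
E
```

```text
(no output)
```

View pics/crop.png

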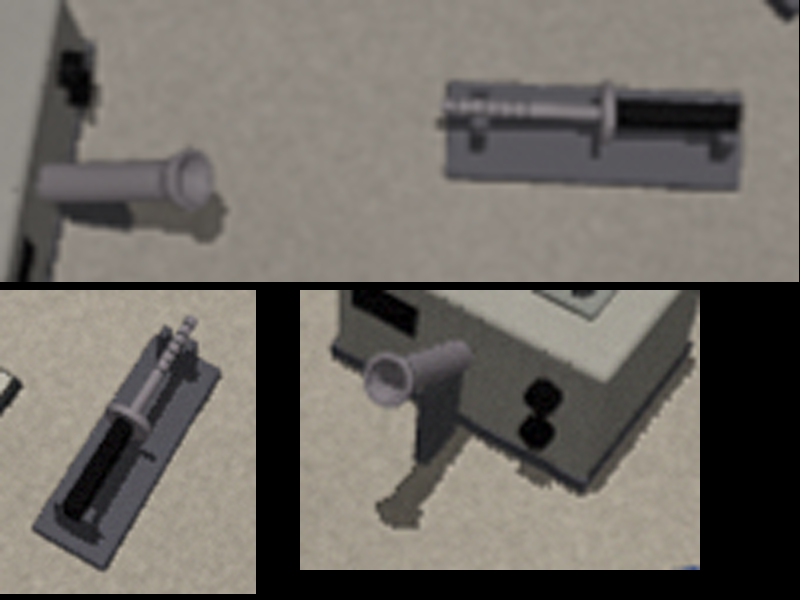

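The crop confirms the grey cradle: steel rod, collar at top (364,169), black handle towards image right, tip at top (329,167). Next I compute positions.

```bash
cat > h.py <<'E'
import cv2, numpy as np, json
from scipy.spatial.transform import Rotation as R
from bench import arm, monitor, get_image
def ray(d,px):
    K=np.array(d["camera_matrix"]);T=np.array(d["T"])
    v=np.linalg.inv(K)@[px[0],px[1],1]; return T[:3,3],T[:3,:3]@[v[0],-v[1],-v[2]]
def onz(d,px,z):
    o,v=ray(d,px); return o+v*(z-o[2])/v[2]
def proj(d,P):
    T=np.array(d["T"]);p=T[:3,:3].T@(np.array(P)-T[:3,3]);q=np.array(d["camera_matrix"])@[p[0],-p[1],-p[2]];return q[:2]/q[2]
def tri(*dp):
    A=0;b=0
    for d,p in dp:
        o,v=ray(d,p);v=v/np.linalg.norm(v);M=np.eye(3)-np.outer(v,v);A=A+M;b=b+M@o
    return np.linalg.solve(A,b)
E
python3 - <<'E'
from h import *
np.set_printoptions(precision=4,suppress=True)
t=get_image("top");s=get_image("scene")
print("tip",onz(t,(328.8,167.1),.06),onz(s,(344.4,249.4),.06),tri((t,(328.8,167.1)),(s,(344.4,249.4))))
print("collar",onz(t,(364.4,168.8),.06),onz(s,(325,280),.06))
print("hend",onz(t,(392.4,169.5),.06))
print("rim",onz(t,(277.1,183.3),.15),onz(s,(347,177.3),.15),tri((t,(277.1,183.3)),(s,(347,177.3))))
a,b=onz(t,(248.2,145),.13),onz(t,(236.1,204.6),.13);print("heater top edge",a,b,np.degrees(np.arctan2(*(b-a)[:2][::-1])))
a,b=onz(s,(333.8,170.5),.0),onz(s,(395.8,205),0);print("heater bot edge",a,b,np.degrees(np.arctan2(*(b-a)[:2][::-1])))
print("tile",onz(t,(375,224),.02),onz(s,(266.5,272.5),.02))
for n,p,q in (("dish",(424,202),(257,339)),("pack",(297,243),(292,201)),("beaker",(244,256),(305,160)),("case",(400,130),(355,359)),("reag",(349,127),(388,303)),("media",(299,122),(419,258))):
    print(n,onz(t,p,.03),onz(s,q,.03))
E
```

```text
tip [ 0.6177 -0.0292  0.06  ] [ 0.615  -0.0299  0.06  ] [ 0.6162 -0.03    0.062 ]
collar [ 0.6159 -0.1327  0.06  ] [ 0.6132 -0.1271  0.06  ]
hend [ 0.6163 -0.214   0.06  ]
rim [0.5423 0.1095 0.15  ] [0.5426 0.1153 0.15  ] [0.5428 0.1104 0.1543]
heater top edge [0.6539 0.1971 0.13  ] [0.4847 0.2188 0.13  ] 172.69993292295595
heater bot edge [0.4429 0.2311 0.    ] [0.6637 0.2037 0.    ] -7.0802933219667725
tile [ 0.4611 -0.1693  0.02  ] [ 0.4634 -0.1671  0.02  ]
dish [ 0.5292 -0.3112  0.03  ] [ 0.5422 -0.3192  0.03  ]
pack [0.3973 0.0556 0.03  ] [0.4047 0.0507 0.03  ]
beaker [0.3554 0.2052 0.03  ] [0.3568 0.2026 0.03  ]
case [ 0.7501 -0.2426  0.03  ] [ 0.7571 -0.2474  0.03  ]
reag [ 0.7549 -0.0878  0.03  ] [ 0.7675 -0.0928  0.03  ]
media [0.7661 0.0648 0.03  ] [0.7873 0.0571 0.03  ]
```

```bash
cat >> h.py <<'E'
G=0.0187
def rodR(yaw,pitch):  # rod axes; pitch>0 = tip down
    return R.from_euler("ZY",[yaw,pitch]).as_matrix()
def pose(origin,Rr,flip,hx=-0.046):  # rod origin -> TCP pose
    s=-1 if flip else 1
    T=np.column_stack([s*Rr[:,0],-s*Rr[:,1],-Rr[:,2]])
    return np.array(origin)+Rr[:,0]*hx-Rr[:,2]*G, R.from_matrix(T).as_rotvec()
RIM=np.array([.5425,.111,.15]); TY=np.arctan2(.992,.123); TR=rodR(TY,np.radians(35))
E
python3 - <<'E'
from h import *
np.set_printoptions(precision=3,suppress=True)
for f in (0,1):
    for n,o,Rr in (("hover",(.616,-.13,.22),rodR(np.pi/2,0)),("grasp",(.616,-.13,.06),rodR(np.pi/2,0)),
      ("pre",RIM-TR[:,0]*.14,TR),("in",RIM,TR),("final",(.462,-.268,.08),rodR(np.pi/2,0))):
        print(f,n,pose(o,Rr,f)[0],arm.ik(*pose(o,Rr,f)))
E
```

```text
0 hover [ 0.616 -0.176  0.201] [-0.033  0.498  0.37   1.627 -0.2    1.054  0.396]
0 grasp [ 0.616 -0.176  0.041] [ 0.019  0.694  0.301  1.716 -0.275  0.773  0.452]
0 pre [ 0.522 -0.051  0.241] [-0.476  0.388  0.194  1.829  0.511  1.242 -0.655]
0 in [0.537 0.063 0.161] [-0.621  0.577  0.18   1.743  0.432  1.218 -0.808]
0 final [ 0.462 -0.314  0.061] [-0.     0.65   0.72   1.933 -0.601  0.784  1.061]
1 hover [ 0.616 -0.176  0.201] [-0.559  0.92   1.353  1.644 -0.92   1.353 -2.204]
1 grasp [ 0.616 -0.176  0.041] [-0.546  1.236  1.346  1.734 -1.266  1.307 -2.032]
1 pre [ 0.522 -0.051  0.241] [ 0.041  0.423 -0.457  1.81   0.714  1.377  2.309]
1 in [0.537 0.063 0.161] [-0.112  0.63  -0.512  1.724  0.746  1.405  2.076]
1 final [ 0.462 -0.314  0.061] [-0.244  0.888  1.127  1.94  -0.982  1.002 -1.782]
```

```bash
python3 - <<'E'
from h import *
arm.movep(*pose((.616,-.13,.20),rodR(np.pi/2,0),0))
d=get_image("wrist");cv2.imwrite("pics/w1.png",d["img"])
t=get_image("top");print(monitor.state()["clock"],monitor.state()["tool_pos"])
for n,x in (("tip",.1),("org",0),("hend",-.086),("hmid",-.046)): print(n,proj(d,(.616,-.13+x,.06+ (.011 if x<0 else 0))))
E
```

```text
3.525 [ 0.61629944 -0.17503012  0.18127288]
tip [323.1414351  -27.90400583]
org [322.89504591 126.8746415 ]
hend [322.69076388 242.26838165]
hmid [322.77047574 191.67070905]
```

View pics/w1.png

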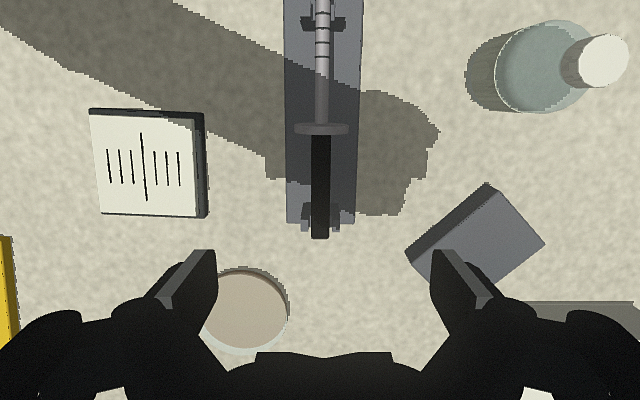

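The wrist view shows the handle at column 320 from row 135 to 238, with the collar face at row 125. That agrees with the prediction to about 2 mm. The tile's centre is at about (145,165). Next I grasp and lift.

```bash
python3 - <<'E'
from h import *
np.set_printoptions(precision=4,suppress=True)
d=get_image("wrist");print("tile",onz(d,(145,165),.02))
arm.move_gripper(.6)
p,o=pose((.6148,-.129,.06),rodR(np.pi/2,0),0)
print(arm.movel(p,o,v=.12,f_stop=15)); arm.move_gripper(0)
s=monitor.state();print(s["finger_gap"],s["grasp_force"],s["tool_pos"],s["wrist_force"])
arm.movel(p+[0,0,.13],v=.15)
s=monitor.state();print(s["clock"],s["finger_gap"],s["grasp_force"],s["tool_pos"])
p,o=pose(RIM-TR[:,0]*.15,TR,0); arm.movep(p,o)
s=monitor.state();print(s["clock"],s["tool_pos"]-p)
ims=[get_image(n) for n in("top","scene")]
tip=RIM-TR[:,0]*.05
print([proj(i,tip) for i in ims],[proj(i,RIM) for i in ims])
o_=np.zeros((560,800,3),np.uint8)
for k,(i,(x,y)) in enumerate(zip(ims,((260,150),(305,150)))):
    o_[:, k*400:k*400+400]=cv2.resize(i["img"][y:y+112,x:x+80],None,fx=5,fy=5,interpolation=cv2.INTER_CUBIC)
cv2.imwrite("pics/pre.png",o_); cv2.imwrite("pics/pw.png",get_image("wrist")["img"])
E
```

```text
tile [ 0.4621 -0.1664  0.02  ]
False
0.1517201765577664 58.90389025211334 [ 0.6153 -0.1751  0.042 ] [-0.1036 -0.72    4.2393]
6.7667 0.15380566934847584 58.378087878227234 [ 0.6139 -0.1746  0.1701]
7.6667 [-0.0002 -0.0007 -0.0004]
[array([291.0096, 182.9001]), array([337.258, 181.495])] [array([276.5254, 183.2084]), array([346.2179, 178.4098])]
```

View pics/pre.png

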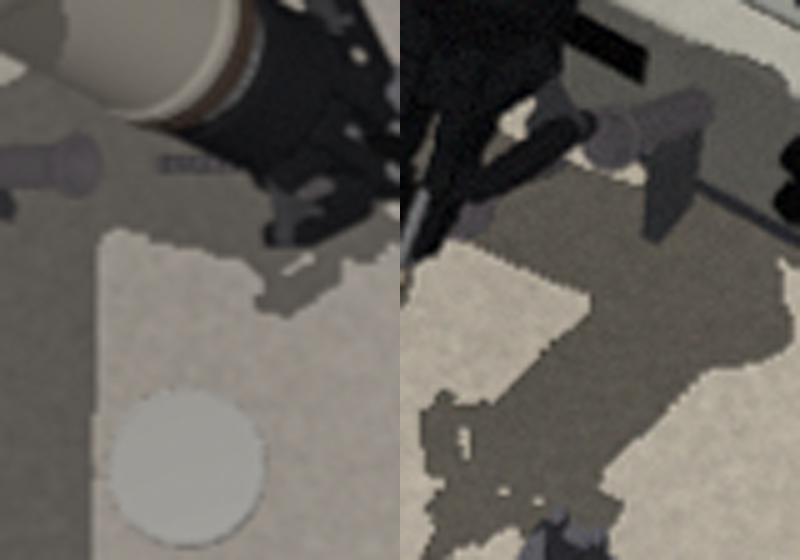

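View pics/pw.png

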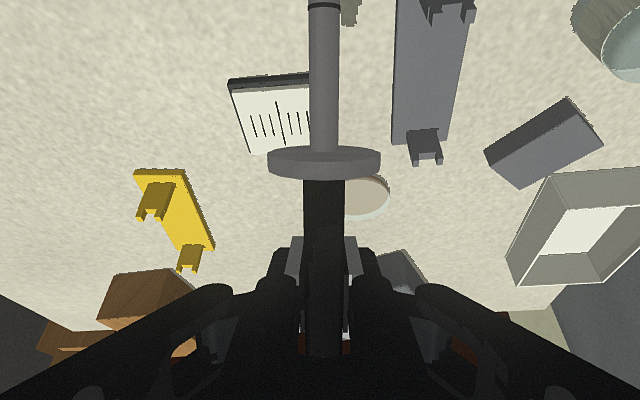

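The top view puts the tip at (291.6,182.6) and the rim at (277,182.6). Both are within 1 px of prediction, and the scene view's rim at (347.6,178) agrees too. I insert with force monitoring.

```bash
python3 - <<'E'
from h import *
np.set_printoptions(precision=4,suppress=True)
C=RIM+[.001,0,.001]
def go(back,v,f):
    p,o=pose(C-TR[:,0]*back,TR,0); r=arm.movel(p,o,v=v,f_stop=f); s=monitor.state()
    print(back,r,round(s["clock"],2),"left (rod axes)",TR.T@(p-s["tool_pos"]),"F",TR.T@s["wrist_force"]); return r
go(.115,.08,15) or go(.075,.05,15) or go(.03,.05,15) or go(.008,.05,15) or go(-.006,.02,15)
E
```

```text
0.115 False 8.4 left (rod axes) [-0.0002 -0.      0.0001] F [ 0.8221 -0.7509 -1.6747]
0.075 False 9.35 left (rod axes) [0.0004 0.0001 0.0001] F [ 0.3901 -0.3148 -1.6087]
0.03 False 10.4 left (rod axes) [0.0004 0.     0.    ] F [ 0.2333  1.0754 -1.4559]
0.008 False 10.99 left (rod axes) [-0.0001 -0.      0.0001] F [ 1.4502  0.4386 -0.8817]
-0.006 True 11.57 left (rod axes) [0.0058 0.0002 0.0003] F [-2.0647  1.1909  2.4062]
```

The rod stopped at depth 0, as expected. I press lightly to secure the contact, then draw it out.

```bash
python3 - <<'E'
from h import *
np.set_printoptions(precision=4,suppress=True)
C=RIM+[.001,0,.001]
s=monitor.state()
p=s["tool_pos"]+TR[:,0]*.003; o=s["eef_rot"]
print(arm.movel(p,o,v=.01,f_stop=25)); arm.hold(.4)
s=monitor.state();print(s["clock"],"F",TR.T@s["wrist_force"],"left",TR.T@(pose(C,TR,0)[0]-s["tool_pos"]),s["grasp_force"],s["finger_gap"])
cv2.imwrite("pics/in.png",get_image("wrist")["img"])
E
```

```text
False
12.4417 F [-8.7201  2.5356  5.5834] left [-0.0002  0.0002  0.0004] 59.65410590171814 0.15537733271471035
```

View pics/in.png

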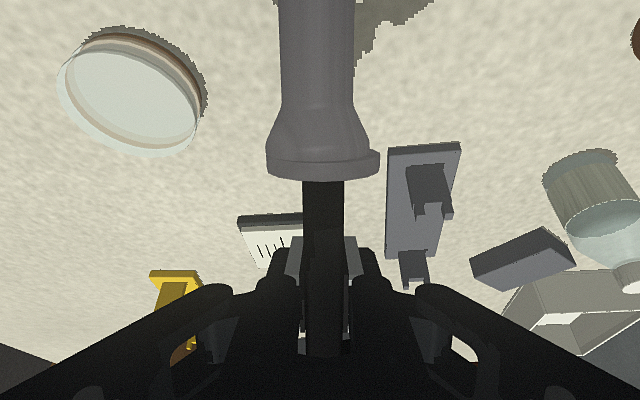

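The collar (row 160) sits flush on the flared rim, pressing with 8.7 N along the axis. I draw it out and present it.

```bash
python3 - <<'E'
from h import *
np.set_printoptions(precision=4,suppress=True)
s=monitor.state(); p0=s["tool_pos"]; o=s["eef_rot"]
arm.movel(p0-TR[:,0]*.16,o,v=.08); arm.hold(.4)
s=monitor.state();print(s["clock"],s["wrist_force"],s["grasp_force"])
L=rodR(np.pi/2,0); X=.462;Y=-.167-.1
arm.movep(*pose((X,Y,.19),L,0)); p,q=pose((X,Y,.08),L,0)
print(arm.movel(p,q,v=.1,f_stop=15)); arm.hold(.5)
s=monitor.state();print(s["clock"],s["tool_pos"]-p,s["wrist_force"],s["grasp_force"])
ims=[get_image(n) for n in("top","scene")]
print([proj(i,(.462,-.167,.08)) for i in ims])
o_=np.zeros((400,800,3),np.uint8)
for k,(i,(x,y)) in enumerate(zip(ims,((335,170),(210,240)))):
    o_[:, k*400:k*400+400]=cv2.resize(i["img"][y:y+100,x:x+100],None,fx=4,fy=4,interpolation=cv2.INTER_CUBIC)
cv2.imwrite("pics/fin.png",o_)
E
```

```text
15.075 [ 0.1893 -0.1024 -1.1851] 58.512961864471436
False
18.1 [0.     0.     0.0001] [ 0.2827  0.03   -2.4347] 58.51401686668396
[array([376.966 , 220.3982]), array([262.9645, 261.5116])]
```

View pics/fin.png

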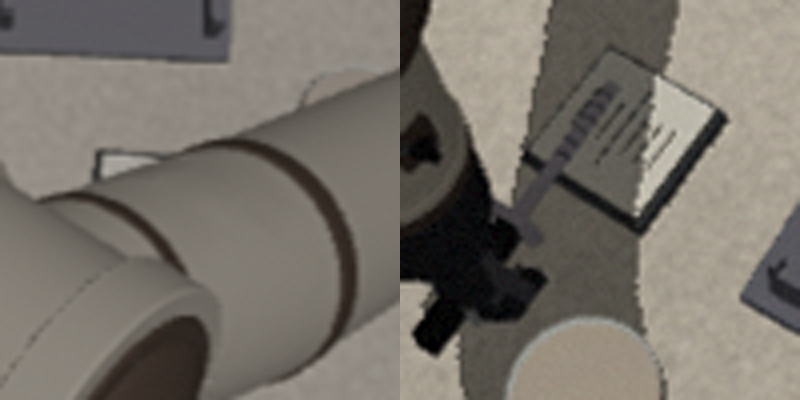

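The scene view shows the tip at (262.8,262) against a predicted (263.0,261.5). The rod is level over the tile's middle and clear of everything, so I hand in.

```bash
python3 -c "
from bench import arm
print(arm.close_job())"
```

```text
the job is handed in; nothing more can be done
None
```

The rod went fully home in the guide tube (collar on the rim, about 9 N), was drawn right out, and was handed in at about 18 s on the robot clock, held level and steady with its tip about 60 mm above the middle of the reading tile; the judge's verdict was not shown.

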